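# Slide a pastry tray over the lip of the packing scale

### The job

Weigh the tray of baklava: lift its front end by the bar, keeping its back edge down, and draw it forward until the front end leans on the scale's raised lip, then let go so that it rests there by itself. Then push it from behind over the lip, fully onto the scale, and press it for a moment squarely home against the fence, firmly but gently, with about 10 N and never more than 20 N. Do not carry the tray or tip the pastries out, leave the carton, the spatula and the tape dispenser alone, and leave the tray lying there flat and square.

Things in the scene. Friction and masses are not known exactly. Their poses are not given: they have to be found in the camera images.
- tray: Aluminium baking tray full of pastries, 200 mm long (x), 150 wide (y), walls 36 high, 5 thick; 0.5 to 0.9 kg. Origin at the centre of its underside, z up; +x is its front end, starting 45 to 80 mm before the lip. Lying flat it slides under a push of 2 to 6 N.
- tray_bar (a point): Middle of the straight round steel bar (10 mm thick, along the tray's y, 80 mm between its two posts) fixed 26 mm above the rim of the front wall, 62 mm above the underside and 9 mm behind the front face. Pinched across from above, front and back, the tray can pivot on it. Its axes are the tray's.
- tray_nose (a point): Middle of the lower edge of the tray's front end, x = +100 mm, on the underside. Its axes are the tray's.
- tray_tail (a point): Middle of the lower edge of the tray's rear end, x = -100 mm, on the underside. Its axes are the tray's. Push on the flat rear wall above it, fingertips some 20 mm above it. As the tray's middle crosses the lip the rear rises by up to 27 mm: fingers that do not rise along with it pin it by friction, and it jams and rears up.
- scale: Flat steel bench scale, fixed. +x is the way the tray goes on (roughly world +y), z up. Origin on the table, mid outer face of its raised lip: lip 12 mm thick (x 0 to 12), 20 high above the table, 230 wide (y). Behind it the weighing plate, top 12 mm above the table, 230 wide, to x 296; a grey read-out box 75 high stands at x 297 to 357.
- fence: Dark back plate fixed on the weighing plate, 190 mm wide (y), 40 high. Origin mid foot of its face to the tray, 12 mm above the table; x as the scale's, away from the tray. It carries the fence proper: a rigid steel stop plate, 190 wide, 50 high, whose face stands 7 to 47 mm nearer the tray, set differently each time and not measured: find it by feel, slowly (10 mm/s).
- carton: Closed dark red pastry carton, 194 x 144 x 48 mm, loose on the table; a bystander. Origin under its centre.
- spatula: Spatula lying on the table; a bystander. Origin under its middle.
- tape: Blue tape dispenser, 140 x 55 x 88 mm, loose; a bystander. Origin under its centre.

How it is judged:
By the outcome, as a careful person would: the job done as asked, in the order asked, and still so for the second after the job is handed in, with the robot touching nothing.
It also fails if it takes over 72 s, if anything falls off the work surface, if the arm or the gripper's body presses on something with over 40 N, if the wrist force passes 120 N, or if a joint passes its speed limit or range.

### The arm

A 6-joint arm with a two-finger parallel gripper is mounted at the origin on the work surface. World frame = base frame: x ahead of the robot, y to its left, z up, the work surface at z = 0. Lengths are in mm, angles in rad, forces in N, time in s.
With the tool pointing down it reaches from about 400 to 925 mm from the base axis. Payload 12.5 kg.
Tool frame: the origin (TCP) lies midway between the tips of the shut fingers; the grasp point (between the pads) lies 19 mm behind it; z points along the fingers, y is the line along which they close (so a half turn about z gives the same grasp; the last joint's range is limited). The gripper opens to 95 mm and grips with 3 to 60 N. Pads are 20 mm wide; open, the fingers measure 119 mm over their backs; the gripper's body (75 mm by 180 mm) begins 59 mm behind the grasp point.
Start: joints at [-1.383, 0.491, 1.559, -0, 1.092, -0.106], TCP at [181.018, -598.23, 214.661] pointing down, gripper open.
Joint ranges: [-3.1, 3.1], [-0.84, 2.19], [0.05, 2.79], [-1.13, 4.28], [0.06, 2.93], [-2.69, 2.69]. Speed limits (rad/s): [2.22, 2.22, 2.79, 3.14, 3.14, 3.14].

### API

Orientations are given as [roll, pitch, yaw] about the fixed x, y, z axes, in that order (R = Rz(yaw) Ry(pitch) Rx(roll)).
In Python, from cell import env gives the robot as it stands.
- The arm moves only by the tool arm_command, never from a script. Its argument "targets" is a list of rows, each a list of 5 numbers: the shift along the tool's x, y, z in mm, then the turn about the tool's z in degrees, then the opening, from 0 (shut) to 1 (fully open). In form: [[tx, ty, tz, roll, fingers], ...]. A call has 1 to 5 rows; each row is the pose to reach, as a shift and turn from the pose commanded when the call began, along the tool's axes at that moment; what a row does not reach only later rows make up. A row lasts 1/10 s, in which the tool goes at most 50 mm and 8.59 degrees, less where a joint would pass 70% of its speed; a pose out of reach is approached as far as the arm can. A call with a gripper value outside its range is refused whole. The fingers move at their own pace and stop on an object; the grip force is fixed at half the most. Time passes only in rows, so rows that repeat a pose let the fingers close. It gives the time, the measured TCP pose, the force, the opening and the grip force at its end, in the units of the state.
- env.state(): the state, without advancing time (a new reading comes with each control period).
- env.read_camera(name): name is "scene" or "top" or "wrist"; returns a dict with "frame" (480x640x3 uint8, red, green, blue), "vertical_fov" (degrees; the focal length in pixels is half the picture's height over the tangent of half this angle, whatever the lens; pixels are square), "cx", "cy" (the principal point, pixels), "world_from_camera" (4x4, takes a point from camera to world coordinates); the wrist camera has in their place "hand_eye" (4x4, takes a point from camera to tool coordinates, whose origin is the TCP and whose axes are the flange's). Camera axes: x right, y down, z forward; pixel columns grow to the right and rows downward; lengths in mm; the calibration is good to about 2 mm. A picture is of the moment at which its call begins: read the wrist's pose just before it. There is no depth.
- env.job_done(): hands the job in; it is judged then, once.
The state is a dict: "t": time; "joints": joint angles; "qvel": joint speeds; "tau": joint torques, N m; "eef_pos": TCP position; "tcp_rot": TCP orientation; "ft_force": force on the tool from outside, world axes, zero at the start; "moment": the same for the moment, N m; "opening": opening from 0.0 (shut) to 1.0 (fully open); "grip_force": force on a finger pad.
Only numpy, scipy, OpenCV 4.12 (cv2) and the standard library are available. Lean on these libraries where they do the work, as an engineer would, in place of code of your own. Each camera call takes 0.05 s, during which the arm holds its last target. There are 200 camera calls.

## Working session

There is one attempt and no reset: what is moved stays moved. The work goes in short steps, Python scripts to look and compute and a tool call to move; the robot and the scene stay as the last step left them, time stands still between calls to the robot, and variables do not carry over. Pictures are saved under pics/ and viewed, at most 10 in all, crops included, and the job is handed in when it is done.

Besides the shell and the picture viewer there is one more tool, called after ">>>" by a JSON object that holds its "fn" and its "kwargs". arm_command: Moves the arm, as the interface text tells. Its arguments: {"type":"object","properties":{"targets":{"type":"array","items":{"type":"array","items":{"type":"number"}}}},"required":["targets"]}

```bash
mkdir -p pics; ls
cat > h.py <<'E'
from cell import env
import numpy as np, cv2
from scipy.spatial.transform import Rotation as Ro
def look(name,f=None):
    s=env.state(); c=env.read_camera(name); im=c["frame"]
    if f: cv2.imwrite('pics/'+f,im[:,:,::-1])
    if 'world_from_camera' in c: T=np.array(c['world_from_camera'])
    else:
        W=np.eye(4); W[:3,:3]=Ro.from_euler('xyz',s['tcp_rot']).as_matrix(); W[:3,3]=s['eef_pos']; T=W@np.array(c['hand_eye'])
    fl=im.shape[0]/2/np.tan(np.radians(c['vertical_fov'])/2)
    return im,(T,fl,c['cx'],c['cy'])
def ray(K,u,v,z):
    T,f,cx,cy=K; d=T[:3,:3]@np.array([(u-cx)/f,(v-cy)/f,1.]); o=T[:3,3]
    return o+d*(z-o[2])/d[2]
def proj(K,p):
    T,f,cx,cy=K; q=T[:3,:3].T@(np.array(p)-T[:3,3]); return cx+f*q[0]/q[2],cy+f*q[1]/q[2]
E
python3 - <<'E'
from h import *
for n in ('scene','top'):
    im,K=look(n,n+'0.png'); print(n,K[0].round(2).tolist(),K[1:])
print(env.state())
E
```

```text
pics
scene [[-0.63, 0.63, -0.46, 1238.85], [0.78, 0.52, -0.36, 393.53], [0.01, -0.58, -0.82, 1184.68], [0.0, 0.0, 0.0, 1.0]] (np.float64(583.3484426757743), 312.6705094480526, 248.1549124554642)
top [[-0.01, -1.0, 0.08, 460.85], [-1.0, 0.01, -0.01, -102.19], [0.01, -0.08, -1.0, 1603.35], [0.0, 0.0, 0.0, 1.0]] (np.float64(616.5777797150978), 320.32083184711985, 232.78745889350017)
{'t': 0.1, 'joints': array([-1.38259377e+00,  4.91501833e-01,  1.55940279e+00, -1.59294847e-05,
        1.09167436e+00, -1.05567525e-01]), 'qvel': array([-1.69962164e-03, -9.84867374e-05, -1.55553980e-03, -1.22238910e-03,
       -1.90931674e-03,  6.38055655e-04]), 'tau': array([ 1.64351539e-03, -6.13623834e+01, -2.58606201e+01,  6.93341601e-02,
        4.69962310e-02, -5.99231180e-05]), 'eef_pos': array([ 180.97374234, -598.00033961,  214.11367474]), 'tcp_rot': array([-3.14061033e+00, -8.98805467e-05,  2.93777386e-01]), 'ft_force': array([0.28355643, 0.72466423, 0.00607127]), 'moment': array([-0.01169987, -0.06986324, -0.03484455]), 'grip_force': 0.0, 'opening': 0.9991839480749343}
```

View pics/top0.png

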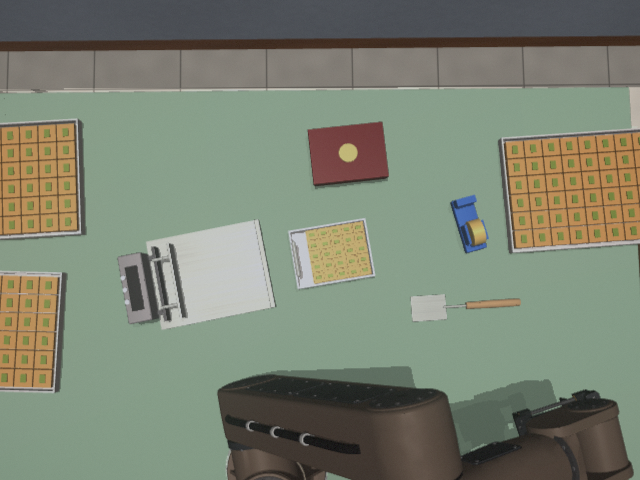

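View pics/scene0.png

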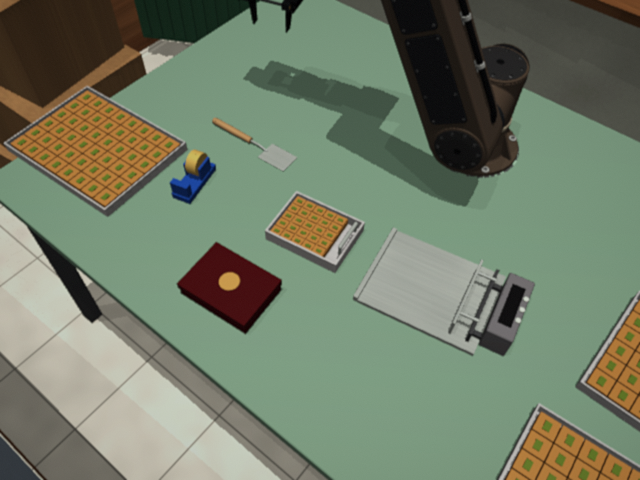

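The top view shows the tray at px (289–374, 219–288) with its front to the left. The scale lip runs along (258,222)–(273,308), the fence is near u≈180, and the carton sits above, clear of the tray.

Run:
```python
from h import *
im,K=look('top')
hsv=cv2.cvtColor(im,cv2.COLOR_RGB2HSV)
g=cv2.inRange(hsv,(45,35,0),(90,255,255)); m=cv2.bitwise_not(g)
m=cv2.morphologyEx(m,cv2.MORPH_OPEN,np.ones((3,3)))
cs,_=cv2.findContours(m,cv2.RETR_EXTERNAL,cv2.CHAIN_APPROX_NONE)
for c in cs:
    a=cv2.contourArea(c); x,y,w,h=cv2.boundingRect(c)
    if a<200 or x<100 or x>500 or y>320 or y<100: continue
    r=cv2.minAreaRect(c); b=cv2.boxPoints(r)
    z=36 if 280<x<300 else 20
    P=np.array([ray(K,u,v,z) for u,v in b])
    print((x,y,w,h),r,z); print(P[:,:2].round(1).tolist(), 'ctr',P.mean(0).round(1), 'ed',np.linalg.norm(P[1]-P[0]).round(1),np.linalg.norm(P[2]-P[1]).round(1),np.degrees(np.arctan2(*(P[1]-P[0])[[1,0]])).round(2))
c=im[200:340,110:390]; cv2.imwrite('pics/c1.png',cv2.resize(c,(800,400),interpolation=cv2.INTER_CUBIC)[:,:,::-1])
```

```text
(410, 294, 111, 28) ((465.1151123046875, 305.2257080078125), (26.541080474853516, 110.35502624511719), 86.18592071533203) 20
[[430.3, -344.0], [445.9, -627.3], [378.4, -629.2], [363.1, -346.9]] ctr [ 404.4 -486.8   20. ] ed 283.7 67.5 -86.86
(117, 219, 160, 112) ((194.92311096191406, 277.1153869628906), (91.97845458984375, 149.63658142089844), 78.69007110595703) 20
[[563.9, 414.8], [635.7, 38.7], [404.0, -6.6], [334.4, 365.3]] ctr [484.5 203.   20. ] ed 382.9 236.1 -79.18
(287, 218, 89, 72) ((330.24322509765625, 253.95944213867188), (61.814022064208984, 82.3638916015625), 80.53767395019531) 36
[[600.2, -27.1], [632.9, -235.0], [477.0, -258.1], [445.1, -51.8]] ctr [ 538.8 -143.    36. ] ed 210.5 157.6 -81.08
(451, 195, 38, 58) ((470.2480773925781, 223.31875610351562), (54.98540496826172, 27.4346981048584), 73.1416015625) 20
[[673.4, -453.5], [693.5, -522.4], [556.2, -559.2], [536.4, -490.7]] ctr [ 614.9 -506.4   20. ] ed 71.8 142.2 -73.71
(307, 121, 82, 67) ((347.56561279296875, 154.27870178222656), (60.54632568359375, 77.41407775878906), 83.8844985961914) 20
[[868.6, -83.7], [888.8, -285.5], [729.2, -299.1], [709.5, -98.9]] ctr [ 799.  -191.8   20. ] ed 202.8 160.2 -84.28
```

View pics/c1.png

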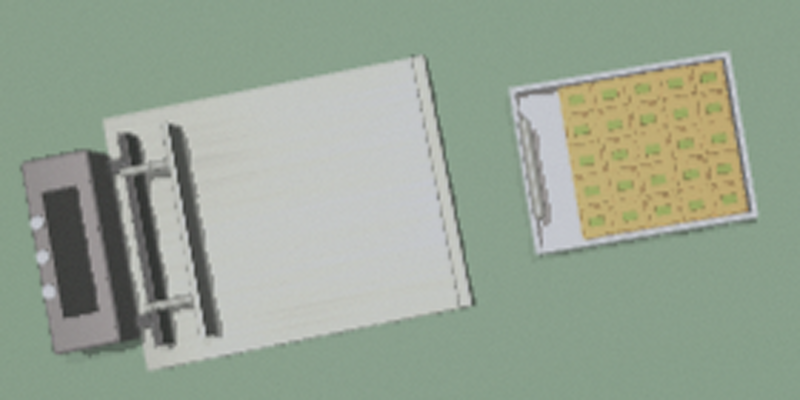

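The crop confirms this: lip outer edge at crop (427,57)–(473,305), bar inside the left end of the tray, stop plate about u 170–220. Next I go above the bar.

```bash
cat >> h.py <<'E'
def go(p,yawdeg,frm=None,yf=None):
    s=env.state(); frm=s['eef_pos'] if frm is None else np.array(frm); 
    y0=np.degrees(s['tcp_rot'][2]) if yf is None else yf
    R=Ro.from_euler('xyz',[180,0,y0],degrees=True).as_matrix()
    d=R.T@(np.array(p)-frm); print('shift',d.round(2),'turn',-((yawdeg-y0+180)%360-180)); return d
E
python3 - <<'E'
from h import *
go([527,-75,160],8.9,[181.018,-598.23,214.661],16.83)
E
```

```text
shift [ 482.66 -400.65   54.66] turn 7.930000000000007
```

>>> {"fn": "arm_command", "kwargs": {"targets": [[150, -130, 0, 8, 0.5], [300, -250, 0, 8, 0.5], [483, -401, 20, 8, 0.5], [483, -401, 55, 8, 0.5], [483, -401, 55, 8, 0.5]]}}

```text
t: 0.65
eef_pos: [318.6, -388.1, 201.6]
tcp_rot: [3.141, -0.0, 0.154]
ft_force: [1.0, -0.8, -0.2]
opening: 0.634
grip_force: 0.0
```

>>> {"fn": "arm_command", "kwargs": {"targets": [[0, 0, 0, 0, 0.5]]}}

```text
t: 0.75
eef_pos: [319.7, -385.3, 201.3]
tcp_rot: [-3.139, 0.0, 0.159]
ft_force: [1.0, -0.1, -0.8]
opening: 0.554
grip_force: 0.0
```

Run:
```python
from h import *
go([527,-75,160],8.9)
```

```text
shift [ 253.64 -273.72   41.27] turn 0.18230964397253047
```

>>> {"fn": "arm_command", "kwargs": {"targets": [[254, -274, 41, 0, 0.5], [254, -274, 41, 0, 0.5], [254, -274, 41, 0, 0.5], [254, -274, 41, 0, 0.5], [254, -274, 41, 0, 0.5]]}}

```text
t: 1.25
eef_pos: [457.7, -182.6, 174.3]
tcp_rot: [3.141, -0.0, 0.154]
ft_force: [1.6, -0.9, 0.3]
opening: 0.498
grip_force: 0.0
```

Run:
```python
from h import *
go([527,-75,160],8.9)
```

```text
shift [ 84.91 -95.76  14.3 ] turn -0.10070475592226558
```

>>> {"fn": "arm_command", "kwargs": {"targets": [[85, -95, 14, 0, 0.5], [85, -95, 14, 0, 0.5], [85, -95, 14, 0, 0.5], [85, -95, 14, 0, 0.5], [85, -95, 14, 0, 0.5]]}}

```text
t: 1.75
eef_pos: [526.3, -76.9, 160.1]
tcp_rot: [3.142, 0.001, 0.155]
ft_force: [-0.6, -0.2, -0.2]
opening: 0.5
grip_force: 0.0
```

Run:
```python
from h import *
im,K=look('wrist','w1.png'); print(env.state()['eef_pos'],K[0].round(2).tolist(),K[1:])
print(proj(K,[524.7,-53,62]))
```

```text
[526.02259041 -77.51983344 160.28582852] [[0.16, -0.96, -0.24, 593.4], [-0.99, -0.15, -0.04, -68.54], [-0.0, 0.24, -0.97, 329.72], [0.0, 0.0, 0.0, 1.0]] (np.float64(357.6599734347608), 318.8768760466217, 238.38736566306787)
(np.float64(285.35946898184557), np.float64(238.16953436915716))
```

View pics/w1.png

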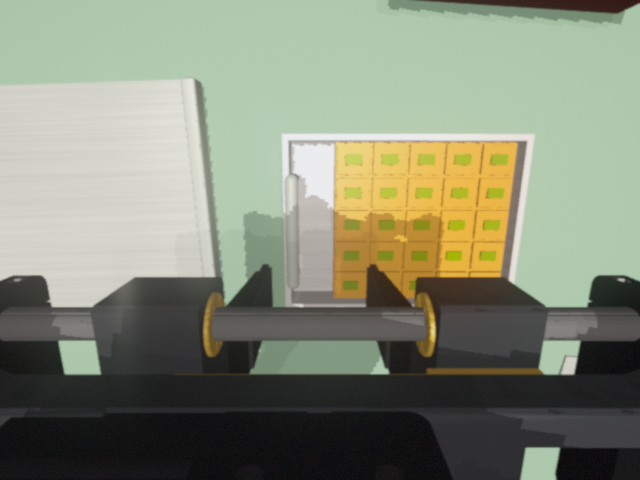

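The wrist view shows the bar from (291,177) to (293,288) and the front-rim corner at (283,135). The lip's outer edge runs from (197,80) to about (212,270).

Run:
```python
from h import *
im,K=look('wrist')
hsv=cv2.cvtColor(im,cv2.COLOR_RGB2HSV)
g=cv2.inRange(hsv,(45,35,0),(90,255,255))
# lip outer edge: last non-green before table, rows 90..200
L=[]
for v in range(90,200,5):
    row=im[v].astype(int); x=np.where(g[v,150:260]==0)[0]
    x=[i for i in x if row[150+i].min()>150]
    if len(x): L.append(ray(K,150+max(x)+.5,v,20)[:2])
L=np.array(L); vx,vy,x0,y0=cv2.fitLine(L.astype(np.float32),cv2.DIST_HUBER,0,.01,.01).ravel()
print('lip ang',np.degrees(np.arctan(vy/vx)),x0,y0,'resid',np.std((L-[x0,y0])@[-vy,vx]))
print('corner',ray(K,201,80,20),'lip by bar line y at x=521:',y0+(521-x0)*vy/vx)
# rear/left side rim top row edge
P=[]
for u in range(290,528,6):
    v=np.where(g[100:170,u]==0)[0]
    if len(v): P.append(ray(K,u,100+v[0]-.5,36)[:2])
P=np.array(P); vx,vy,x0,y0=cv2.fitLine(P.astype(np.float32),cv2.DIST_HUBER,0,.01,.01).ravel()
print('tray side ang',np.degrees(np.arctan2(vy,vx)),x0,y0,'resid',np.std((P-[x0,y0])@[-vy,vx]))
for q in [(291,177),(293,288),(292,232.5)]: print('bar',ray(K,*q,62))
for q in [(283,135),(533,135)]: print('rim',ray(K,*q,36))
cv2.imwrite('pics/x.png',g)
# fence face from top image
im,K=look('top')
for q in [(110+187*.35,200+127*.35),(110+219*.35,200+335*.35)]: print('fence top edge',ray(K,*q,62))
```

```text
lip ang 6.5980997 591.1059 -18.99068 resid 1.2919244857953172e-06
corner [633.14793037  33.24505748  20.        ] lip by bar line y at x=521: -27.099854
tray side ang -81.14529 644.0058 -145.93448 resid 0.11345048126696843
bar [571.28497513 -51.57879557  62.        ]
bar [484.77108945 -65.03747356  62.        ]
bar [529.66537181 -58.05341909  62.        ]
rim [600.68414996 -39.16893549  36.        ]
rim [ 631.09061368 -234.27045948   36.        ]
fence top edge [565.09862793 244.41637669  62.        ]
fence top edge [384.23160947 215.22200893  62.        ]
```

Run:
```python
from h import *
go([529.3,-58.3,45],8.85)
```

```text
shift [  6.35 -18.96 115.53] turn -0.09857185062634244
```

>>> {"fn": "arm_command", "kwargs": {"targets": [[6, -19, 20, 0, 0.5], [6, -19, 50, 0, 0.5], [6, -19, 75, 0, 0.5], [6, -19, 90, 0, 0.5], [6, -19, 90, 0, 0.5]]}}

```text
t: 2.4
eef_pos: [528.2, -58.0, 69.0]
tcp_rot: [-3.141, 0.003, 0.153]
ft_force: [-0.3, -0.1, 0.4]
opening: 0.501
grip_force: 0.0
```

Run:
```python
from h import *
go([529.3,-58.3,45],8.85)
im,K=look('wrist','w2.png'); print(env.state()['eef_pos'])
```

```text
shift [ 1.08  0.42 23.96] turn -0.10922067321575923
[528.84392277 -58.07072249  70.15272823]
```

View pics/w2.png

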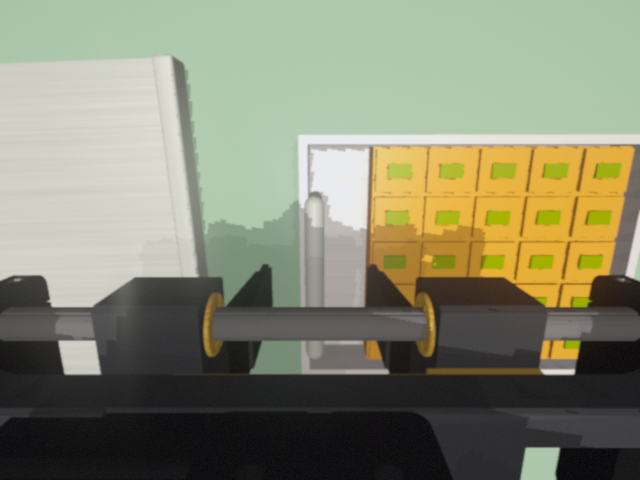

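The bar is at u≈316, (193–357) in v, centred between the fingers (250–385). I descend and close.

>>> {"fn": "arm_command", "kwargs": {"targets": [[1, 0, 12, 0, 0.5], [1, 0, 24, 0, 0.5], [1, 0, 24, 0, 0.5], [1, 0, 24, 0, 0.3], [1, 0, 24, 0, 0.2]]}}

```text
t: 2.95
eef_pos: [530.5, -57.1, 46.7]
tcp_rot: [3.141, -0.0, 0.154]
ft_force: [-0.5, 0.1, -0.3]
opening: 0.385
grip_force: 0.0
```

>>> {"fn": "arm_command", "kwargs": {"targets": [[0, 0, 0, 0, 0.1], [0, 0, 0, 0, 0.05], [0, 0, 0, 0, 0], [0, 0, 0, 0, 0], [0, 0, 0, 0, 0]]}}

```text
t: 3.45
eef_pos: [530.2, -56.8, 46.6]
tcp_rot: [-3.141, 0.0, 0.154]
ft_force: [-1.2, 3.0, 3.6]
opening: 0.098
grip_force: 30.0
```

Run:
```python
from h import *
im,K=look('wrist'); s=env.state(); print(s['eef_pos'],s['tcp_rot'],s['ft_force'],s['opening'],s['grip_force'])
a=np.radians(11.06); c=np.array([634.3,36])-115*np.array([np.cos(a),np.sin(a)]); d=np.array([-np.sin(a),np.cos(a)]); n=np.array([-d[1],d[0]])
print('lip mid',c,'bar along/lat',(s['eef_pos'][:2]-c)@d,(s['eef_pos'][:2]-c)@n)
```

```text
[530.22258388 -56.84920928  46.57177262] [-3.14152116e+00 -1.97203999e-05  1.54192820e-01] [-1.05138092  3.95635188  3.41704258] 0.09722201485240686 30.000472962856293
lip mid [521.43591449  13.93876246] bar along/lat -71.15882171314186 4.95626829638519
```

>>> {"fn": "arm_command", "kwargs": {"targets": [[0, 1, -5, 0, 0], [0, 3, -10, 0, 0], [0, 5, -16, 0, 0], [0, 8, -22, 0, 0], [0, 11, -29, 0, 0]]}}

```text
t: 4.0
eef_pos: [532.0, -68.3, 75.9]
tcp_rot: [3.141, 0.0, 0.154]
ft_force: [0.0, -2.1, -5.2]
opening: 0.095
grip_force: 30.0
```

>>> {"fn": "arm_command", "kwargs": {"targets": [[0, 0, 0, 0, 0]]}}

```text
t: 4.1
eef_pos: [532.4, -68.5, 76.4]
tcp_rot: [3.141, -0.001, 0.154]
ft_force: [0.7, 0.2, -4.3]
opening: 0.096
grip_force: 30.0
```

Run:
```python
from h import *
im,K=look('scene','s1.png'); s=env.state(); print(s['eef_pos'],s['tcp_rot'],s['ft_force'],s['opening'],s['grip_force'])
p=s['eef_pos'][:2]
a=np.radians(11.06); c=np.array([521.4,13.9]); d=np.array([-np.sin(a),np.cos(a)]); n=np.array([-d[1],d[0]])
for A in (-40,-10,22): 
  t=c+A*d+1*n; go([*t,s['eef_pos'][2]],8.85)
c=im[150:390,180:500]; cv2.imwrite('pics/s1c.png',cv2.resize(c,(800,600))[:,:,::-1])
```

```text
[532.16124556 -68.23668153  75.92520286] [ 3.14110216e+00 -9.05672305e-04  1.53735667e-01] [ 0.41067315 -0.91286746 -4.24694929] 0.09837153177271415 29.999405443668365
shift [  2.52 -42.81  -0.  ] turn -0.041595119667988456
shift [  1.34 -72.78  -0.  ] turn -0.041595119667988456
shift [ 8.0000e-02 -1.0476e+02 -0.0000e+00] turn -0.041595119667988456
```

View pics/s1c.png

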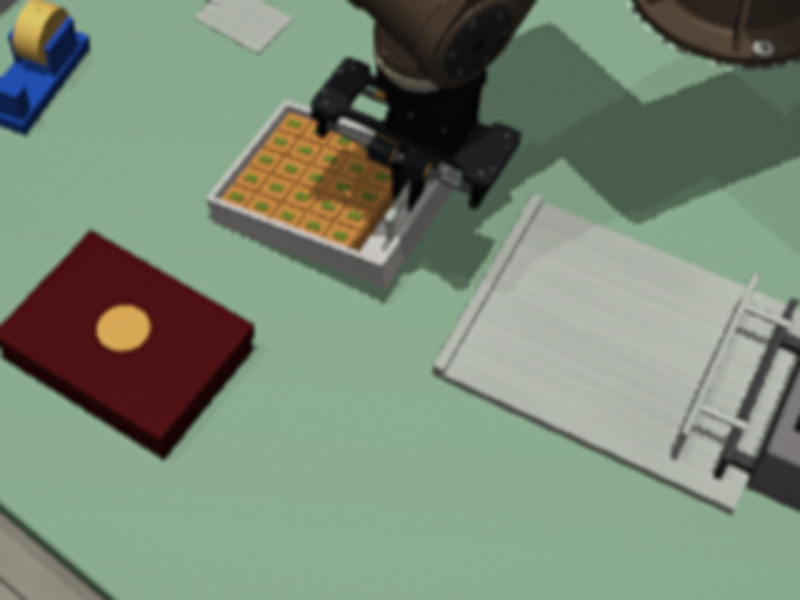

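The tray is tilted with its back edge down and the bar is held at crop (395,220). I draw it forward.

>>> {"fn": "arm_command", "kwargs": {"targets": [[0, -4, 0, 0, 0], [1, -11, 0, 0, 0], [1, -18, 0, -0.5, 0], [1, -25, 0, -0.5, 0], [2, -32, 0, -1, 0]]}}

```text
t: 4.65
eef_pos: [528.7, -35.1, 75.3]
tcp_rot: [-3.141, 0.0, 0.172]
ft_force: [-0.0, -0.1, -4.5]
opening: 0.094
grip_force: 30.0
```

>>> {"fn": "arm_command", "kwargs": {"targets": [[0, -7, 0, 0, 0], [0, -14, 0, -0.5, 0], [0, -21, 0, -0.5, 0], [0, -28, 0, -1, 0], [0, -35, 0, -1, 0]]}}

```text
t: 5.15
eef_pos: [523.0, -0.9, 75.4]
tcp_rot: [3.141, -0.0, 0.19]
ft_force: [0.2, -1.5, -5.3]
opening: 0.094
grip_force: 30.0
```

>>> {"fn": "arm_command", "kwargs": {"targets": [[0, -7, 0, 0, 0], [0, -14, 0, 0, 0], [0, -21, 0, 0, 0], [0, -27, 0, 0, 0], [0, -30, 0, 0, 0]]}}

```text
t: 5.65
eef_pos: [517.3, 28.6, 75.4]
tcp_rot: [3.142, 0.0, 0.189]
ft_force: [-0.0, -1.3, -4.7]
opening: 0.099
grip_force: 30.0
```

Run:
```python
from h import *
im,K=look('top'); s=env.state(); print(s['eef_pos'],s['tcp_rot'],s['ft_force'],s['opening'],s['grip_force'])
im2,K2=look('scene'); 
c=np.hstack([cv2.resize(im[180:340,140:380],(400,267)),cv2.resize(im2[150:390,180:500],(400,300))[:267]]); cv2.imwrite('pics/b1.png',c[:,:,::-1])
```

```text
[517.20654513  28.75450654  75.4153569 ] [-3.14147854e+00  1.00771616e-04  1.89477991e-01] [-0.1694241   3.11859724 -2.49207895] 0.0973957417769856 29.99750018119812
```

View pics/b1.png

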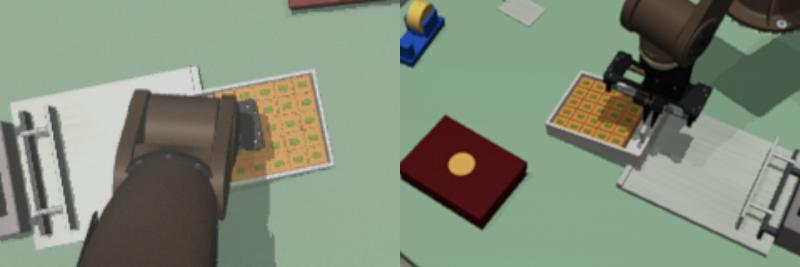

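The nose is over the lip with the tray tilted and tail down. I lower it gently.

>>> {"fn": "arm_command", "kwargs": {"targets": [[0, 0, 2, 0, 0], [0, -1, 3, 0, 0], [0, -1, 4, 0, 0], [0, -2, 5, 0, 0], [0, -2, 5, 0, 0]]}}

```text
t: 6.25
eef_pos: [517.1, 29.8, 70.3]
tcp_rot: [3.141, 0.0, 0.189]
ft_force: [0.8, -0.7, -4.8]
opening: 0.097
grip_force: 30.0
```

>>> {"fn": "arm_command", "kwargs": {"targets": [[0, 0, 1, 0, 0], [0, 0, 1, 0, 0]]}}

```text
t: 6.45
eef_pos: [517.0, 30.0, 69.3]
tcp_rot: [-3.142, 0.0, 0.189]
ft_force: [-1.0, 0.6, -2.3]
opening: 0.094
grip_force: 30.0
```

>>> {"fn": "arm_command", "kwargs": {"targets": [[0, 0, 0.5, 0, 0], [0, 0, 1, 0, 0], [0, 0, 1, 0, 0]]}}

```text
t: 6.75
eef_pos: [517.0, 30.1, 68.7]
tcp_rot: [-3.142, -0.0, 0.189]
ft_force: [-2.3, 3.8, 3.2]
opening: 0.097
grip_force: 30.0
```

It is resting on the lip, so I release and rise.

>>> {"fn": "arm_command", "kwargs": {"targets": [[0, 0, 0, 0, 0.1], [0, 0, 0, 0, 0.2], [0, 0, 0, 0, 0.35], [0, 0, 0, 0, 0.5], [0, 0, 0, 0, 0.5]]}}

```text
t: 7.25
eef_pos: [517.1, 29.8, 68.4]
tcp_rot: [3.141, -0.0, 0.189]
ft_force: [-0.3, -0.8, 0.1]
opening: 0.374
grip_force: 0.0
```

>>> {"fn": "arm_command", "kwargs": {"targets": [[0, 0, -10, 0, 0.5], [0, 0, -30, 0, 0.5], [0, 0, -60, 0, 0.5], [0, 0, -90, 0, 0.5], [0, 0, -90, 0, 0.5]]}}

```text
t: 7.75
eef_pos: [518.6, 29.8, 162.4]
tcp_rot: [3.14, -0.006, 0.189]
ft_force: [0.0, 0.2, -0.2]
opening: 0.503
grip_force: 0.0
```

Run:
```python
from h import *
im,K=look('wrist','w3.png'); s=env.state(); print(s['eef_pos'],s['tcp_rot'],s['ft_force'],s['opening'],s['grip_force'])
```

```text
[517.76413065  29.88686695 160.53514141] [ 3.14042444 -0.00387045  0.18911574] [ 0.06732966 -0.16759969 -0.86863009] 0.5008230634212861 0.0
```

View pics/w3.png

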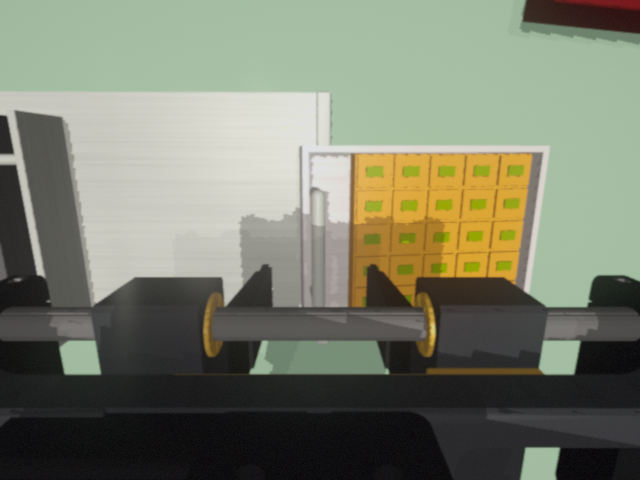

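The tray rests on the lip with its nose past it (front rim u≈303, lip outer edge u≈330). The stop plate's top edge is near (18,112) and its foot near (66,120).

Run:
```python
from h import *
im,K=look('wrist')
print('lip corner',ray(K,330.5,94,20),ray(K,332,145,20))
A,B=ray(K,18,112,62),ray(K,35,280,62); print('fence top',A,B,np.degrees(np.arctan2(*(A-B)[[1,0]])))
A,B=ray(K,66,120,12),ray(K,92,310,12); print('fence foot',A,B,np.degrees(np.arctan2(*(A-B)[[1,0]])))
for q,z in [((301,147),57),((548,147),34)]: print('rim',ray(K,*q,z))
g=cv2.inRange(cv2.cvtColor(im,cv2.COLOR_RGB2HSV),(45,35,0),(90,255,255))
for v in(150,250): print(v,[int(x) for x in np.where(np.diff(g[v].astype(int))!=0)[0]])
```

```text
lip corner [630.90836752  39.79971668  20.        ] [591.76087299  30.69229178  20.        ]
fence top [570.83962536 255.8241239   62.        ] [444.54122889 243.14119373  62.        ] 5.734438409904295
fence foot [569.56334019 256.00038005  12.        ] [397.89904896 226.87302101  12.        ] 9.630017763444258
rim [585.06455493  54.13166553  57.        ]
rim [ 622.58173644 -139.57925902   34.        ]
150 [552, 636, 637, 638]
250 [538, 575, 576]
```

>>> {"fn": "arm_command", "kwargs": {"targets": [[-1, 40, 0, -8, 0.7], [-2, 85, 0, -16, 1], [-3, 130, 0, -25, 1], [-4, 175, 0, -33, 1], [-4, 220, 0, -41, 1]]}}

```text
t: 8.35
eef_pos: [554.0, -188.5, 157.3]
tcp_rot: [-3.14, 0.001, 0.911]
ft_force: [0.7, 0.0, 0.5]
opening: 0.863
grip_force: 0.0
```

>>> {"fn": "arm_command", "kwargs": {"targets": [[0, 0, 0, -8, 1], [0, 0, 0, -16, 1], [0, 0, 0, -25, 1], [0, 0, 0, -33, 1], [0, 0, 0, -41, 1]]}}

```text
t: 8.85
eef_pos: [553.9, -186.8, 157.2]
tcp_rot: [-3.14, -0.001, 1.626]
ft_force: [0.2, 0.4, 0.4]
opening: 1.001
grip_force: 0.0
```

Run:
```python
from h import *
s=env.state(); print(s['eef_pos'],s['tcp_rot'],s['opening'])
go([557,-195,24],101)
```

```text
[ 553.92103343 -186.78482869  157.16809746] [-3.13962395e+00 -9.42745486e-04  1.62608099e+00] 1.0009033455092933
shift [ -8.37   2.62 133.17] turn -7.832422180647882
```

>>> {"fn": "arm_command", "kwargs": {"targets": [[-8, 3, 20, -8, 1], [-8, 3, 60, -8, 1], [-8, 3, 100, -8, 1], [-8, 3, 130, -8, 1], [-8, 3, 130, -8, 1]]}}

```text
t: 9.35
eef_pos: [555.4, -193.7, 24.1]
tcp_rot: [-3.135, -0.005, 1.76]
ft_force: [-0.1, -0.4, 0.7]
opening: 1.007
grip_force: 0.0
```

```bash
cat >> h.py <<'E'
a_=np.radians(11.0); C=np.array([519.5,16]); D=np.array([-np.sin(a_),np.cos(a_)]); N=np.array([-D[1],D[0]])
def sc():
    s=env.state(); p=s['eef_pos'][:2]-C; F=s['ft_force']
    print('t',round(s['t'],2),'tcp along %.1f lat %.1f z %.1f yaw %.2f'%(p@D,p@N,s['eef_pos'][2],np.degrees(s['tcp_rot'][2])),'F along %.1f lat %.1f z %.1f'%(F[:2]@D,F[:2]@N,F[2]),'M',np.round(s['moment'],2))
def rim():
    # tray outline in wrist view via table mask
    pass
E
python3 - <<'E'
from h import *
sc(); im,K=look('wrist','w4.png'); sc()
E
```

```text
t 9.35 tcp along -212.7 lat 4.7 z 24.1 yaw 100.82 F along -0.4 lat 0.2 z 0.7 M [-0.01 -0.13  0.02]
t 9.4 tcp along -213.5 lat 3.6 z 26.5 yaw 100.83 F along -0.1 lat -0.4 z -0.4 M [-0.03 -0.09 -0.03]
```

View pics/w4.png

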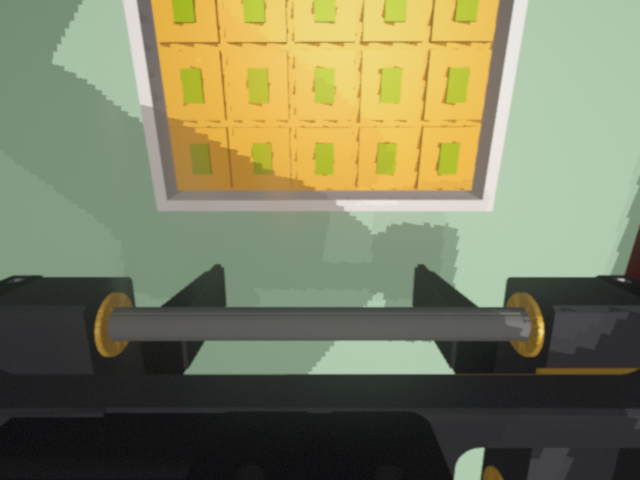

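The rear rim is at v≈211, u 158–493 (centre 325), level and square to the fingers. I approach.

>>> {"fn": "arm_command", "kwargs": {"targets": [[5, 2, 0, 0, 1], [10, 2, 0, 0, 1], [15, 2, 0, 0, 1], [20, 2, 0, 0, 1], [20, 2, 0, 0, 1]]}}

```text
t: 9.9
eef_pos: [556.1, -174.0, 29.0]
tcp_rot: [3.141, 0.0, 1.761]
ft_force: [0.7, 0.6, 0.7]
opening: 1.001
grip_force: 0.0
```

```bash
cat >> h.py <<'E'
def orange():
    im,K=look('wrist'); hsv=cv2.cvtColor(im,cv2.COLOR_RGB2HSV)
    m=cv2.inRange(hsv,(10,120,60),(26,255,255)); m[270:]=0
    r=np.where((m>0).sum(1)>100)[0].max(); x=np.where(m[r-8]>0)[0]
    L=[np.where(m[:,u]>0)[0].max() for u in (200,430) if m[:,u].any()]
    print('orange row',r,'u',x.min(),x.max(),'rows at ends',L)
E
python3 -c "
from h import *
sc();orange()"
```

```text
t 9.9 tcp along -193.5 lat 0.4 z 29.0 yaw 100.88 F along 0.5 lat -0.8 z 0.7 M [-0.01 -0.14  0.02]
orange row 227 u 175 455 rows at ends [np.int64(227), np.int64(227)]
```

>>> {"fn": "arm_command", "kwargs": {"targets": [[2, 0, 0, 0, 1], [4, 0, 0, 0, 1], [6, 0, 0, 0, 1], [8, 0, 0, 0, 1], [10, 0, 0, 0, 1]]}}

```text
t: 10.45
eef_pos: [554.1, -164.8, 28.4]
tcp_rot: [-3.141, 0.0, 1.76]
ft_force: [0.8, 0.0, -0.5]
opening: 1.002
grip_force: 0.1
```

```bash
python3 -c "
from h import *
sc();orange()"
```

```text
t 10.45 tcp along -184.0 lat 0.5 z 28.4 yaw 100.83 F along -0.1 lat -0.8 z -0.5 M [-0.05 -0.15 -0.03]
orange row 246 u 177 454 rows at ends [np.int64(246), np.int64(246)]
```

>>> {"fn": "arm_command", "kwargs": {"targets": [[2, 0, 0, 0, 1], [4, 0, 0, 0, 1], [6, 0, 0, 0, 1], [8, 0, 0, 0, 1], [10, 0, 0, 0, 1]]}}

```text
t: 11.0
eef_pos: [552.3, -155.0, 28.4]
tcp_rot: [3.141, 0.0, 1.76]
ft_force: [1.3, -3.5, -1.4]
opening: 1.0
grip_force: 2.0
```

```bash
python3 -c "
from h import *
sc();orange()"
```

```text
t 11.0 tcp along -174.1 lat 0.4 z 28.4 yaw 100.83 F along -3.7 lat -0.6 z -1.4 M [-0.78 -0.35 -0.01]
orange row 246 u 177 454 rows at ends [np.int64(246), np.int64(246)]
```

>>> {"fn": "arm_command", "kwargs": {"targets": [[3, 0, 0, 0, 1], [6, 0, 0, 0, 1], [9, 0, 0, 0, 1], [12, 0, 0, 0, 1], [15, 0, 0, 0, 1]]}}

```text
t: 11.55
eef_pos: [549.4, -140.0, 28.4]
tcp_rot: [-3.142, 0.0, 1.76]
ft_force: [1.2, -2.9, -1.3]
opening: 1.0
grip_force: 2.0
```

```bash
python3 -c "
from h import *
sc();orange()"
```

```text
t 11.55 tcp along -158.9 lat 0.4 z 28.4 yaw 100.84 F along -3.1 lat -0.7 z -1.3 M [-0.75 -0.24 -0.01]
orange row 246 u 177 454 rows at ends [np.int64(246), np.int64(246)]
```

>>> {"fn": "arm_command", "kwargs": {"targets": [[3, 0, 0, 0, 1], [6, 0, 0, 0, 1], [9, 0, 0, 0, 1], [12, 0, 0, 0, 1], [15, 0, 0, 0, 1]]}}

```text
t: 12.1
eef_pos: [546.6, -125.4, 28.4]
tcp_rot: [3.142, 0.0, 1.76]
ft_force: [0.9, -4.6, -1.1]
opening: 1.004
grip_force: 2.1
```

>>> {"fn": "arm_command", "kwargs": {"targets": [[3, 0, 0, 0, 1], [6, 0, 0, 0, 1], [9, 0, 0, 0, 1], [12, 0, 0, 0, 1], [15, 0, 0, 0, 1]]}}

```text
t: 12.6
eef_pos: [543.9, -110.7, 28.4]
tcp_rot: [3.141, 0.0, 1.76]
ft_force: [1.7, -4.6, -0.8]
opening: 1.002
grip_force: 2.5
```

```bash
python3 -c "
from h import *
sc();orange()"
```

```text
t 12.6 tcp along -129.0 lat 0.3 z 28.4 yaw 100.83 F along -4.9 lat -0.8 z -0.8 M [-0.91 -0.31 -0.01]
orange row 246 u 176 454 rows at ends [np.int64(246), np.int64(246)]
```

>>> {"fn": "arm_command", "kwargs": {"targets": [[2, 0, 0, 0, 1], [4, 0, 0, 0, 1], [6, 0, 0, 0, 1], [8, 0, 0, 0, 1]]}}

```text
t: 13.05
eef_pos: [542.4, -103.1, 28.5]
tcp_rot: [3.141, 0.0, 1.76]
ft_force: [0.8, -5.5, -1.2]
opening: 1.002
grip_force: 2.7
```

```bash
python3 -c "
from h import *
sc();orange()"
```

```text
t 13.05 tcp along -121.2 lat 0.2 z 28.5 yaw 100.83 F along -5.6 lat 0.2 z -1.2 M [-1.01 -0.27  0.01]
orange row 246 u 176 454 rows at ends [np.int64(246), np.int64(246)]
```

>>> {"fn": "arm_command", "kwargs": {"targets": [[1, 0, 0, 0, 1], [2, 0, -0.5, 0, 1], [3, 0, -1, 0, 1], [4, 0, -1.5, 0, 1], [5, 0, -2, 0, 1]]}}

```text
t: 13.6
eef_pos: [541.6, -98.3, 30.5]
tcp_rot: [3.141, 0.0, 1.76]
ft_force: [1.6, -5.6, 0.2]
opening: 1.002
grip_force: 2.8
```

```bash
python3 -c "
from h import *
sc();orange()"
```

```text
t 13.6 tcp along -116.4 lat 0.2 z 30.5 yaw 100.83 F along -5.8 lat -0.5 z 0.2 M [-1.07 -0.26  0.  ]
orange row 246 u 176 454 rows at ends [np.int64(246), np.int64(246)]
```

>>> {"fn": "arm_command", "kwargs": {"targets": [[1, 0, 0, 0, 1], [2, 0, 0, 0, 1], [3, 0, 0, 0, 1], [4, 0, 0, 0, 1], [5, 0, 0, 0, 1]]}}

```text
t: 14.15
eef_pos: [540.7, -93.4, 30.6]
tcp_rot: [3.141, 0.001, 1.76]
ft_force: [1.3, -5.6, 1.0]
opening: 1.002
grip_force: 3.0
```

```bash
python3 -c "
from h import *
sc();orange()"
```

```text
t 14.15 tcp along -111.5 lat 0.1 z 30.6 yaw 100.83 F along -5.7 lat -0.2 z 1.0 M [-1.09 -0.33  0.02]
orange row 246 u 176 454 rows at ends [np.int64(246), np.int64(246)]
```

>>> {"fn": "arm_command", "kwargs": {"targets": [[1, 0, 0, 0, 1], [2, 0, -0.3, 0, 1], [3, 0, -0.6, 0, 1], [4, 0, -1, 0, 1], [4, 0, -1, 0, 1]]}}

```text
t: 14.7
eef_pos: [539.9, -89.4, 31.7]
tcp_rot: [3.141, 0.001, 1.76]
ft_force: [0.9, -5.1, 0.3]
opening: 1.003
grip_force: 2.7
```

```bash
python3 -c "
from h import *
sc();orange()"
```

```text
t 14.7 tcp along -107.4 lat 0.1 z 31.7 yaw 100.84 F along -5.2 lat 0.1 z 0.3 M [-0.98 -0.25  0.06]
orange row 246 u 176 454 rows at ends [np.int64(246), np.int64(246)]
```

>>> {"fn": "arm_command", "kwargs": {"targets": [[1, 0, 0, 0, 1], [2, 0, -0.5, 0, 1], [3, 0, -1, 0, 1], [4, 0, -1, 0, 1], [4, 0, -1, 0, 1]]}}

```text
t: 15.25
eef_pos: [539.3, -85.5, 32.7]
tcp_rot: [3.141, 0.001, 1.76]
ft_force: [1.3, -5.5, 1.7]
opening: 1.005
grip_force: 2.9
```

```bash
python3 -c "
from h import *
sc();orange()"
```

```text
t 15.25 tcp along -103.4 lat -0.0 z 32.7 yaw 100.84 F along -5.6 lat -0.2 z 1.7 M [-1.08 -0.32  0.03]
orange row 246 u 176 454 rows at ends [np.int64(246), np.int64(246)]
```

```bash
cat >> h.py <<'E'
def marks():
    im,K=look('wrist'); hsv=cv2.cvtColor(im,cv2.COLOR_RGB2HSV)
    m=cv2.inRange(hsv,(29,170,60),(45,255,255)); m[275:]=0
    n,_,st,ce=cv2.connectedComponentsWithStats(m)
    P=[c.round(0).astype(int).tolist() for c,s in zip(ce[1:],st[1:]) if s[4]>60]
    print(sorted(P,key=lambda p:-p[1])[:15])
E
python3 -c "
from h import *
sc();marks()"
```

```text
t 15.3 tcp along -103.5 lat 0.0 z 32.6 yaw 100.83 F along -5.4 lat -0.1 z 0.4 M [-1.03 -0.29  0.01]
[[315, 222], [256, 221], [373, 221], [432, 221], [251, 157], [315, 157], [378, 157], [441, 157], [188, 148], [382, 88], [314, 87], [178, 82], [246, 82], [451, 82], [240, 8]]
```

>>> {"fn": "arm_command", "kwargs": {"targets": [[-2, 0, 0, 0, 1], [-4, 0, 0, 0, 1], [-4, 0, 0, 0, 1]]}}

```text
t: 15.65
eef_pos: [539.5, -89.2, 32.3]
tcp_rot: [-3.141, -0.0, 1.76]
ft_force: [-0.3, 0.0, -0.1]
opening: 1.0
grip_force: 0.0
```

```bash
python3 -c "
from h import *
sc();marks()"
```

```text
t 15.65 tcp along -107.1 lat 0.4 z 32.3 yaw 100.83 F along 0.1 lat 0.3 z -0.1 M [-0.02 -0.11  0.01]
[[258, 214], [316, 214], [374, 214], [431, 214], [253, 152], [378, 152], [316, 151], [441, 151], [190, 145], [315, 77], [383, 77], [452, 77], [179, 77], [247, 77], [168, 4]]
```

>>> {"fn": "arm_command", "kwargs": {"targets": [[0, 0, 3, 0, 1], [0, 0, 5, 0, 1], [2, 0, 5, 0, 1], [4, 0, 5, 0, 1], [5, 0, 4.6, 0, 1]]}}

```text
t: 16.2
eef_pos: [539.2, -84.8, 28.0]
tcp_rot: [3.141, 0.001, 1.761]
ft_force: [1.1, -7.1, 1.6]
opening: 0.999
grip_force: 3.7
```

>>> {"fn": "arm_command", "kwargs": {"targets": [[1, 0, -0.4, 0, 1], [2, 0, -0.8, 0, 1], [3, 0, -1.2, 0, 1], [4, 0, -1.6, 0, 1], [5, 0, -2, 0, 1]]}}

```text
t: 16.7
eef_pos: [538.6, -80.2, 30.2]
tcp_rot: [3.14, 0.002, 1.76]
ft_force: [0.9, -6.6, 2.2]
opening: 1.002
grip_force: 4.0
```

```bash
python3 -c "
from h import *
sc();marks()"
```

```text
t 16.7 tcp along -98.0 lat -0.4 z 30.2 yaw 100.86 F along -6.7 lat 0.4 z 2.2 M [-1.36 -0.2   0.12]
[[257, 222], [316, 221], [375, 221], [434, 221], [315, 158], [379, 158], [251, 157], [443, 157], [187, 149], [176, 82], [245, 82], [315, 82], [385, 82], [454, 82], [164, 6]]
```

>>> {"fn": "arm_command", "kwargs": {"targets": [[-2, 0, 0, 0, 1], [-4, 0, 0, 0, 1], [-4, 0, 0, 0, 1]]}}

```text
t: 17.05
eef_pos: [538.5, -83.4, 29.7]
tcp_rot: [-3.141, -0.0, 1.76]
ft_force: [0.8, 0.5, -0.6]
opening: 0.998
grip_force: 0.0
```

```bash
python3 -c "
from h import *
sc();marks()"
```

```text
t 17.05 tcp along -101.2 lat 0.3 z 29.7 yaw 100.82 F along 0.3 lat -0.9 z -0.6 M [ 0.06 -0.11  0.03]
[[317, 209], [250, 208], [451, 207], [180, 206], [178, 132], [456, 131], [243, 130], [461, 50], [172, 50], [244, 50], [388, 50], [316, 48]]
```

The backing-off let it tip: mark spacing grew to 67 px, so the rear has risen and the nose is down on the plate. I raise the fingers and push on.

>>> {"fn": "arm_command", "kwargs": {"targets": [[0, 0, -6, 0, 1], [0, 0, -12, 0, 1], [0, 0, -16, 0, 1], [2, 0, -16, 0, 1], [4, 0, -16, 0, 1]]}}

```text
t: 17.6
eef_pos: [537.8, -79.3, 46.0]
tcp_rot: [3.141, 0.0, 1.76]
ft_force: [-0.1, 0.2, 0.8]
opening: 0.999
grip_force: 0.0
```

>>> {"fn": "arm_command", "kwargs": {"targets": [[2, 0, 0, 0, 1], [4, 0, 0, 0, 1], [6, 0, 0, 0, 1], [8, 0, 0.5, 0, 1], [10, 0, 0.5, 0, 1]]}}

```text
t: 18.1
eef_pos: [536.2, -69.8, 45.4]
tcp_rot: [3.141, 0.001, 1.76]
ft_force: [0.4, -4.8, 1.3]
opening: 1.002
grip_force: 2.2
```

```bash
python3 -c "
from h import *
sc();marks()"
```

```text
t 18.1 tcp along -87.4 lat -0.0 z 45.4 yaw 100.83 F along -4.8 lat 0.5 z 1.3 M [-0.89 -0.16  0.05]
[[375, 229], [258, 223], [317, 223], [435, 222], [251, 163], [195, 151], [189, 86], [445, 84], [250, 81], [184, 13], [250, 13], [317, 13], [383, 13], [450, 13]]
```

>>> {"fn": "arm_command", "kwargs": {"targets": [[3, 0, 0.2, 0, 1], [6, 0, 0.5, 0, 1], [9, 0, 0.8, 0, 1], [12, 0, 1, 0, 1], [15, 0, 1.3, 0, 1]]}}

```text
t: 18.65
eef_pos: [533.3, -54.8, 44.2]
tcp_rot: [3.141, 0.0, 1.76]
ft_force: [0.9, -5.9, 3.9]
opening: 1.001
grip_force: 2.9
```

>>> {"fn": "arm_command", "kwargs": {"targets": [[3, 0, 0.2, 0, 1], [6, 0, 0.5, 0, 1], [9, 0, 0.8, 0, 1], [12, 0, 1, 0, 1], [15, 0, 1.3, 0, 1]]}}

```text
t: 19.15
eef_pos: [530.6, -40.1, 43.0]
tcp_rot: [3.141, 0.001, 1.76]
ft_force: [2.3, -6.1, 2.9]
opening: 0.998
grip_force: 2.8
```

```bash
python3 -c "
from h import *
sc();marks()"
```

```text
t 19.15 tcp along -57.2 lat -0.2 z 43.0 yaw 100.83 F along -6.4 lat -1.1 z 2.9 M [-1.04 -0.39 -0.05]
[[376, 230], [437, 224], [257, 223], [318, 223], [195, 155], [189, 85], [445, 85], [253, 84], [382, 73], [184, 13], [251, 13], [317, 13], [383, 13], [450, 13]]
```

>>> {"fn": "arm_command", "kwargs": {"targets": [[3, 0, 0.2, 0, 1], [6, 0, 0.4, 0, 1], [9, 0, 0.6, 0, 1], [12, 0, 0.8, 0, 1], [15, 0, 1, 0, 1]]}}

```text
t: 19.7
eef_pos: [527.6, -25.3, 41.8]
tcp_rot: [3.141, 0.0, 1.76]
ft_force: [0.8, -4.5, 2.4]
opening: 0.999
grip_force: 2.6
```

>>> {"fn": "arm_command", "kwargs": {"targets": [[3, 0, 0.2, 0, 1], [6, 0, 0.4, 0, 1], [9, 0, 0.6, 0, 1], [12, 0, 0.8, 0, 1], [15, 0, 1, 0, 1]]}}

```text
t: 20.2
eef_pos: [524.8, -10.7, 40.8]
tcp_rot: [3.141, 0.0, 1.76]
ft_force: [1.4, -6.0, 3.9]
opening: 0.998
grip_force: 2.9
```

```bash
python3 -c "
from h import *
sc();marks()"
```

```text
t 20.2 tcp along -27.2 lat -0.1 z 40.8 yaw 100.84 F along -6.1 lat -0.2 z 3.9 M [-1.03 -0.33 -0.03]
[[376, 229], [317, 224], [437, 224], [257, 223], [196, 158], [188, 85], [446, 85], [252, 83], [250, 13], [384, 13], [183, 12], [317, 12], [451, 12]]
```

>>> {"fn": "arm_command", "kwargs": {"targets": [[3, 0, 0.2, 0, 1], [6, 0, 0.4, 0, 1], [9, 0, 0.6, 0, 1], [12, 0, 0.8, 0, 1], [15, 0, 1, 0, 1]]}}

```text
t: 20.75
eef_pos: [522.1, 3.9, 40.0]
tcp_rot: [3.141, 0.001, 1.76]
ft_force: [1.3, -6.3, 6.1]
opening: 1.003
grip_force: 3.6
```

>>> {"fn": "arm_command", "kwargs": {"targets": [[2, 0, 0.2, 0, 1], [4, 0, 0.4, 0, 1], [6, 0, 0.5, 0, 1], [7, 0, 0.5, 0, 1], [8, 0, 0.5, 0, 1]]}}

```text
t: 21.25
eef_pos: [520.6, 11.8, 39.4]
tcp_rot: [3.141, 0.0, 1.76]
ft_force: [0.5, -6.4, 4.7]
opening: 0.999
grip_force: 3.2
```

```bash
python3 -c "
from h import *
sc();marks()"
```

```text
t 21.25 tcp along -4.4 lat -0.3 z 39.4 yaw 100.83 F along -6.4 lat 0.7 z 4.7 M [-1.07 -0.39  0.01]
[[377, 229], [257, 224], [318, 224], [437, 224], [197, 157], [188, 84], [447, 84], [251, 82], [183, 12], [250, 12], [317, 12], [384, 12], [452, 12]]
```

>>> {"fn": "arm_command", "kwargs": {"targets": [[1, 0, 0, 0, 1], [2, 0, 0, 0, 1], [3, 0, 0, 0, 1], [4, 0, 0, 0, 1], [5, 0, 0, 0, 1]]}}

```text
t: 21.8
eef_pos: [519.4, 16.8, 39.3]
tcp_rot: [3.141, 0.0, 1.76]
ft_force: [1.4, -5.9, 3.0]
opening: 1.003
grip_force: 2.6
```

```bash
python3 -c "
from h import *
sc();marks()"
```

```text
t 21.8 tcp along 0.8 lat -0.1 z 39.3 yaw 100.83 F along -6.0 lat -0.3 z 3.0 M [-0.92 -0.36  0.01]
[[377, 229], [257, 224], [317, 224], [437, 224], [196, 157], [188, 84], [447, 84], [251, 83], [183, 12], [250, 12], [317, 12], [384, 12], [452, 12]]
```

>>> {"fn": "arm_command", "kwargs": {"targets": [[1, 0, 0, 0, 1], [2, 0, 0, 0, 1], [3, 0, 0, 0, 1]]}}

```text
t: 22.15
eef_pos: [518.8, 19.8, 39.2]
tcp_rot: [-3.141, 0.0, 1.76]
ft_force: [0.6, -4.1, 3.0]
opening: 0.997
grip_force: 2.3
```

```bash
python3 -c "
from h import *
sc();marks()"
```

```text
t 22.15 tcp along 3.8 lat -0.0 z 39.2 yaw 100.83 F along -4.1 lat 0.1 z 3.0 M [-0.85 -0.38 -0.02]
[[377, 228], [257, 224], [318, 224], [437, 224], [197, 157], [188, 84], [447, 84], [251, 82], [183, 12], [250, 12], [317, 12], [384, 12], [452, 12]]
```

>>> {"fn": "arm_command", "kwargs": {"targets": [[1, 0, 0, 0, 1], [2, 0, 0, 0, 1], [3, 0, 0, 0, 1]]}}

```text
t: 22.5
eef_pos: [518.0, 22.9, 39.0]
tcp_rot: [-3.141, -0.0, 1.76]
ft_force: [0.7, -4.7, -1.0]
opening: 1.0
grip_force: 1.8
```

```bash
python3 -c "
from h import *
sc();marks()"
```

```text
t 22.5 tcp along 7.0 lat 0.2 z 39.0 yaw 100.84 F along -4.7 lat 0.2 z -1.0 M [-0.7  -0.23  0.01]
[[260, 222], [318, 221], [375, 221], [433, 221], [254, 161], [202, 158], [192, 86], [446, 76], [186, 14], [252, 13], [449, 13], [383, 12], [317, 10]]
```

The tray has dropped flat onto the plate. I back off, lower to about 20 mm above the tail, then feel for the fence.

>>> {"fn": "arm_command", "kwargs": {"targets": [[-2, 0, 0, 0, 1], [-2, 0, 4, 0, 1], [-2, 0, 6, 0, 1], [-1, 0, 6, 0, 1], [0, 0, 6, 0, 1]]}}

```text
t: 23.05
eef_pos: [518.2, 22.8, 33.1]
tcp_rot: [-3.141, -0.0, 1.76]
ft_force: [-0.2, 0.3, 0.0]
opening: 0.998
grip_force: 0.0
```

>>> {"fn": "arm_command", "kwargs": {"targets": [[1, 0, 0, 0, 1], [2, 0, 0, 0, 1], [3, 0, 0, 0, 1]]}}

```text
t: 23.35
eef_pos: [517.7, 25.6, 33.2]
tcp_rot: [3.142, 0.0, 1.76]
ft_force: [1.0, -3.4, -1.9]
opening: 1.001
grip_force: 1.4
```

```bash
python3 -c "
from h import *
sc();marks()"
```

```text
t 23.35 tcp along 9.8 lat -0.1 z 33.2 yaw 100.84 F along -3.5 lat -0.3 z -1.9 M [-0.49 -0.23  0.01]
[[257, 224], [317, 224], [377, 224], [437, 223], [440, 166], [252, 160], [195, 158], [447, 151], [186, 84], [245, 79], [449, 77], [180, 11], [249, 11], [385, 11], [454, 11]]
```

>>> {"fn": "arm_command", "kwargs": {"targets": [[1, 0, 0, 0, 1], [2, 0, 0, 0, 1]]}}

```text
t: 23.6
eef_pos: [517.4, 27.6, 33.2]
tcp_rot: [3.141, 0.0, 1.76]
ft_force: [0.2, -2.8, -2.7]
opening: 1.0
grip_force: 1.4
```

>>> {"fn": "arm_command", "kwargs": {"targets": [[1, 0, 0, 0, 1]]}}

```text
t: 23.7
eef_pos: [517.1, 28.6, 33.2]
tcp_rot: [-3.142, 0.0, 1.76]
ft_force: [0.3, -3.4, -2.5]
opening: 0.998
grip_force: 1.4
```

>>> {"fn": "arm_command", "kwargs": {"targets": [[1, 0, 0, 0, 1], [2, 0, 0, 0, 1]]}}

```text
t: 23.9
eef_pos: [516.8, 30.6, 33.2]
tcp_rot: [3.142, 0.0, 1.76]
ft_force: [1.2, -2.8, -1.8]
opening: 0.999
grip_force: 1.4
```

>>> {"fn": "arm_command", "kwargs": {"targets": [[1, 0, 0, 0, 1], [2, 0, 0, 0, 1]]}}

```text
t: 24.1
eef_pos: [516.4, 32.6, 33.2]
tcp_rot: [3.142, 0.0, 1.76]
ft_force: [1.2, -3.2, -1.3]
opening: 1.001
grip_force: 1.4
```

>>> {"fn": "arm_command", "kwargs": {"targets": [[1, 0, 0, 0, 1], [2, 0, 0, 0, 1]]}}

```text
t: 24.3
eef_pos: [516.0, 34.6, 33.2]
tcp_rot: [3.142, 0.0, 1.76]
ft_force: [0.5, -2.2, -2.0]
opening: 1.0
grip_force: 1.5
```

>>> {"fn": "arm_command", "kwargs": {"targets": [[1, 0, 0, 0, 1], [2, 0, 0, 0, 1]]}}

```text
t: 24.5
eef_pos: [515.7, 36.2, 33.2]
tcp_rot: [-3.142, 0.001, 1.76]
ft_force: [-0.0, -15.6, -1.8]
opening: 0.997
grip_force: 7.4
```

Contact at about 15 N. I ease a touch and hold.

>>> {"fn": "arm_command", "kwargs": {"targets": [[-0.1, 0, 0, 0, 1], [-0.1, 0, 0, 0, 1]]}}

```text
t: 24.7
eef_pos: [515.6, 36.1, 33.2]
tcp_rot: [-3.142, 0.0, 1.76]
ft_force: [0.1, -5.9, -1.6]
opening: 1.002
grip_force: 3.1
```

```bash
python3 -c "
from h import *
sc();marks();sc()"
```

```text
t 24.7 tcp along 20.4 lat -0.1 z 33.2 yaw 100.82 F along -5.8 lat 1.1 z -1.6 M [-1.2  -0.13 -0.15]
[[257, 224], [317, 224], [377, 224], [437, 223], [440, 167], [252, 160], [195, 158], [186, 84], [246, 81], [449, 76], [180, 11], [249, 11], [385, 11], [454, 11], [316, 10]]
t 24.75 tcp along 20.4 lat -0.0 z 33.2 yaw 100.82 F along -6.4 lat 0.9 z -1.9 M [-1.16 -0.19 -0.1 ]
```

>>> {"fn": "arm_command", "kwargs": {"targets": [[0.05, 0, 0, 0, 1], [0.05, 0, 0, 0, 1], [0.05, 0, 0, 0, 1]]}}

```text
t: 25.05
eef_pos: [515.6, 36.1, 33.2]
tcp_rot: [-3.141, 0.0, 1.76]
ft_force: [-0.1, -5.5, -1.2]
opening: 1.0
grip_force: 3.3
```

```bash
python3 -c "
from h import *
sc();marks();sc()"
```

```text
t 25.05 tcp along 20.4 lat -0.0 z 33.2 yaw 100.82 F along -5.4 lat 1.2 z -1.2 M [-1.24 -0.15 -0.05]
[[257, 224], [318, 224], [377, 224], [437, 223], [439, 167], [252, 161], [195, 158], [446, 153], [186, 84], [246, 80], [449, 77], [180, 11], [249, 11], [385, 11], [454, 11]]
t 25.1 tcp along 20.4 lat -0.0 z 33.2 yaw 100.82 F along -6.4 lat 1.0 z -1.0 M [-1.27 -0.18 -0.14]
```

>>> {"fn": "arm_command", "kwargs": {"targets": [[0.1, 0, 0, 0, 1], [0.2, 0, 0, 0, 1], [0.2, 0, 0, 0, 1]]}}

```text
t: 25.4
eef_pos: [515.6, 36.1, 33.2]
tcp_rot: [-3.142, 0.001, 1.76]
ft_force: [0.8, -8.4, -1.9]
opening: 0.999
grip_force: 4.3
```

```bash
python3 -c "
from h import *
sc();look('wrist');sc()"
```

```text
t 25.4 tcp along 20.5 lat -0.0 z 33.2 yaw 100.83 F along -8.4 lat 0.8 z -1.9 M [-1.56 -0.18 -0.16]
t 25.45 tcp along 20.5 lat -0.0 z 33.2 yaw 100.83 F along -8.1 lat 1.0 z -2.2 M [-1.61 -0.11 -0.11]
```

>>> {"fn": "arm_command", "kwargs": {"targets": [[0.1, 0, 0, 0, 1], [0.2, 0, 0, 0, 1], [0.3, 0, 0, 0, 1], [0.3, 0, 0, 0, 1]]}}

```text
t: 25.85
eef_pos: [515.6, 36.1, 33.2]
tcp_rot: [-3.142, 0.001, 1.76]
ft_force: [-0.3, -11.2, -2.1]
opening: 1.001
grip_force: 5.6
```

```bash
python3 -c "
from h import *
sc();look('wrist');sc()"
```

```text
t 25.85 tcp along 20.5 lat -0.0 z 33.2 yaw 100.83 F along -11.0 lat 2.5 z -2.1 M [-2.1  -0.19 -0.16]
t 25.9 tcp along 20.5 lat -0.1 z 33.2 yaw 100.83 F along -10.3 lat 2.5 z -1.5 M [-2.12 -0.14 -0.08]
```

>>> {"fn": "arm_command", "kwargs": {"targets": [[0.1, 0, 0, 0, 1], [0.1, 0, 0, 0, 1], [0.1, 0, 0, 0, 1], [0.1, 0, 0, 0, 1], [0.1, 0, 0, 0, 1]]}}

```text
t: 26.4
eef_pos: [515.6, 36.1, 33.2]
tcp_rot: [-3.142, 0.001, 1.76]
ft_force: [0.6, -12.4, -1.6]
opening: 0.999
grip_force: 6.0
```

>>> {"fn": "arm_command", "kwargs": {"targets": [[-0.5, 0, 0, 0, 1], [-2, 0, 0, 0, 1], [-8, 0, 0, 0, 1], [-20, 0, 0, 0, 1], [-35, 0, 0, 0, 1]]}}

```text
t: 26.9
eef_pos: [522.3, 1.9, 33.2]
tcp_rot: [3.142, 0.0, 1.761]
ft_force: [-0.6, 0.6, 0.2]
opening: 1.002
grip_force: 0.0
```

>>> {"fn": "arm_command", "kwargs": {"targets": [[-10, 0, -20, 0, 1], [-40, 0, -50, 0, 1], [-70, 0, -90, 0, 1], [-90, 0, -120, 0, 1], [-90, 0, -120, 0, 1]]}}

```text
t: 27.4
eef_pos: [541.0, -89.4, 157.0]
tcp_rot: [3.135, 0.004, 1.757]
ft_force: [0.6, 0.0, -0.3]
opening: 1.004
grip_force: 0.0
```

Run:
```python
from h import *
sc(); im,K=look('wrist'); im2,K2=look('scene'); sc()
c=np.hstack([cv2.resize(im,(427,320)),cv2.resize(im2[190:370,240:480],(427,320))])[:,:]; cv2.imwrite('pics/f.png',cv2.resize(c,(800,300))[:,:,::-1])
```

```text
t 27.4 tcp along -107.6 lat -1.0 z 157.0 yaw 100.67 F along -0.1 lat -0.6 z -0.3 M [ 0.05 -0.18 -0.04]
t 27.5 tcp along -104.7 lat 0.6 z 153.4 yaw 100.74 F along 1.0 lat -0.4 z -0.4 M [ 0.01 -0.08  0.06]
```

View pics/f.png

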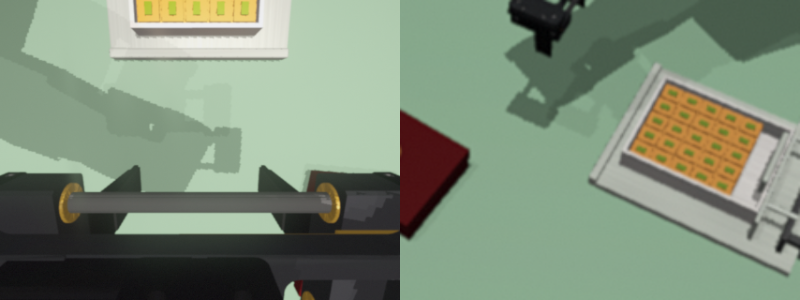

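The final picture shows the tray flat inside the lip, against the fence and parallel to the plate's edges, with the arm clear. I hand in.

```bash
python3 -c "
from cell import env
print(env.job_done())"
```

```text
the job is handed in; nothing more can be done
None
```

I handed the job in at about 27.5 s: the tray lies flat on the scale, pressed against the fence at about 11–12 N at the wrist (highest reading 15.6 N at first contact), and it looked square in the last picture with the arm clear.

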